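# Jog the orbital shaker from its control pods

### The job

Jog the shaker from its four small control pods, which stand loose on the bench. With the closed fingertips, switch on the rocker by pressing its raised half fully down, then press the round key fully in (it stays in), then press the long bar key fully in and keep it held down: the program finishes while the fingers are still holding the bar down. Keep to that order, never press the square key, only press the pods without lifting, shoving or tipping them, and leave everything else on the bench where it is.

Things in the scene. Friction and masses are not known exactly. Their poses are not given: they have to be found in the camera images.
- pod_rocker: light grey square cordless control pod, 70 x 70 mm, housing top 36 mm above the bench, 0.7 kg, standing loose on four rubber feet; origin at the centre of its underside, z up. Carries the rocker: a black paddle 56 x 30 mm bent into a shallow V, hinged about the pod's y axis 41 mm above the bench; one half (towards the pod's -x while off) stands up.
- pod_round: light grey square cordless control pod, 70 x 70 mm, housing top 36 mm above the bench, 0.7 kg, standing loose on four rubber feet; origin at the centre of its underside, z up. Carries the round black key, 34 mm across; the thin collar round it reaches 39 mm above the bench.
- pod_bar: light grey square cordless control pod, 70 x 70 mm, housing top 36 mm above the bench, 0.7 kg, standing loose on four rubber feet; origin at the centre of its underside, z up. Carries the long black bar key, 16 mm (x) by 56 mm (y).
- pod_square: light grey square cordless control pod, 70 x 70 mm, housing top 36 mm above the bench, 0.7 kg, standing loose on four rubber feet; origin at the centre of its underside, z up. Carries the square black key, 28 x 28 mm: the stop key, not to be pressed.
- rocker_raised_half (a point): point on the upper face of the rocker's raised half, 20 mm from the hinge line, 8 mm inside its outer end and mid-width: press straight down here. About 51 mm above the bench when off, with the half sloping up outwards by 0.38 rad (outer end about 54 mm high); about 43 mm and level when fully on. The point moves with the rocker.
- ready_key_top (a point): centre of the flat top of the round key, 50 mm above the bench, 44 mm when fully in; moves with the key
- run_bar_top (a point): centre of the flat top of the bar key, 50 mm above the bench, 44 mm when fully in; moves with the key
- stop_key_top (a point): centre of the flat top of the square key, 50 mm above the bench
- power_rocker (a joint): rocker angle in rad: 0 off, 0.38 fully on; no spring, it stays where it is left; takes 2 to 4 N at the marked point
- ready_key (a joint): travel of the round key in m: 0 out, 0.006 fully in; no spring, it stays where it is left; takes about 4 N
- run_bar (a joint): travel of the bar key in m: 0 out, 0.006 fully in; a spring returns it; about 1.3 N to start, 5.5 N fully in
- stop_key (a joint): travel of the square key in m: 0 out, 0.006 fully in; a spring returns it, as for the bar key
- timer: small loose white timer, 62 x 66 x 17 mm, with keys on its top, standing in the row of the pods; a bystander; origin under its centre
- marker: loose marker pen lying along y between the pods and the shaker, 13 x 138 x 14 mm; a bystander
- boat: loose weighing boat, 62 x 62 x 14 mm, to the right; a bystander
- tube: loose 15 ml tube lying to the left of the pods, 108 x 22 x 22 mm; a bystander

How it is judged (in metres and radians):
On the way, in this order (a step that is already met when the one before it is completed fails the run):
1. the rocker is pressed fully on (value of joint power_rocker above 0.3 rad), for 0.1 s.
2. then the round key is pressed fully in (value of joint power_rocker above 0.3 rad and value of joint ready_key above 0.0045 m), for 0.1 s.
3. then the bar key is pressed fully in (all of step 2 and value of joint run_bar above 0.0042 m), for 0.2 s.
At the end, for the whole second after the job is handed in: The rocker is on (over 0.30 of 0.38 rad), the round key in (over 4.5 of 6 mm), the bar key held in by the fingers (over 4.2 of 6 mm, over 1 N), the square key out; all pods within 25 mm of where they stood and upright within 0.15 rad, all bystanders within 30 mm (all of step 3 and contact force between the fingers and run_bar above 1 N and value of joint stop_key below 0.002 m and distance of each of pod_rocker, pod_round, pod_bar, pod_square from where it was at the start of the episode below 0.025 m and angle between each of pod_rocker, pod_round, pod_bar, pod_square's own z axis and vertical below 0.15 rad and distance of each of timer, marker, boat, tube from where it was at the start of the episode below 0.03 m); the arm keeps its last pose, push and grip.
It fails at once if the square stop key is pressed (value of joint stop_key above 0.003 m).
It fails at once if the round key is pressed before the rocker is on (value of joint ready_key above 0.003 m and not (value of joint power_rocker above 0.3 rad)).
It fails at once if the bar key is pressed before the rocker is on and the round key is in (value of joint run_bar above 0.003 m and not (value of joint power_rocker above 0.3 rad and value of joint ready_key above 0.0045 m)).
It fails at once if a pod is lifted, shoved or tipped (distance of any of pod_rocker, pod_round, pod_bar, pod_square from where it was at the start of the episode above 0.025 m or angle between any of pod_rocker, pod_round, pod_bar, pod_square's own z axis and vertical above 0.15 rad or height (world z) of any of pod_rocker, pod_round, pod_bar, pod_square above 0.01 m).
It fails at once if a bystander is moved (distance of any of timer, marker, boat, tube from where it was at the start of the episode above 0.03 m).
It also fails if it takes over 42 s, if anything falls off the work surface, if the arm or the gripper's body presses on something with over 40 N, if the wrist force passes 120 N, or if a joint passes its speed limit or range.

### The arm

A 6-joint arm with a two-finger parallel gripper is mounted at the origin on a cart in front of the work surface, level with it; the furniture and walls round the work are solid. World frame = base frame: x ahead of the robot, y to its left, z up, the work surface at z = 0. Lengths are in m, angles in degrees, forces in N, time in s.
With the tool pointing down it reaches from about 0.375 to 0.9 m from the base axis. Payload 3.1 kg.
Tool frame: the origin (TCP) lies on the centre line of the jaws, within the pads' length; the fingertips stand finger_overhang ahead of it and the grasp point (between the pads) lies 5 mm behind it (finger_overhang is the distance from the TCP to the fingertips, in m); z points along the fingers, y is the line along which they close (so a half turn about z gives the same grasp; the last joint's range is limited). The gripper opens to 87 mm and grips with 3 to 60 N. Pads are 19 mm wide; open, the fingers measure 117 mm over their backs; the gripper's body (75 mm by 190 mm) begins 51 mm behind the grasp point.
Start: joints at [-81.904, 30.224, 82.088, -0, 67.689, -10.227], TCP at [0.197, -0.593, 0.237] pointing down, gripper open.
Joint ranges: [-176.69, 176.69], [-43.24, 126.21], [12.49, 139.97], [-82, 262], [0, 151.66], [-163.58, 163.58]. Speed limits (degrees/s): [159.86, 159.86, 180, 180, 180, 180].

### API

Orientations are given as a 3x3 rotation matrix whose columns are the frame's x, y, z axes.
In Python, from rig import read_state, capture, calibration, hand_in, finger_overhang gives the robot as it stands.
- The arm moves only by the tool send_rows, never from a script. Its argument "plan" is a list of rows, each a list of 5 numbers: the closure in counts, from 0 (fully open) to 255 (shut), then the shift along the tool's x, y, z in m, then the turn about the tool's z in rad. A call has 1 to 20 rows; each row shifts and turns the commanded pose from where the row before left it, along the tool's axes as they then stand; what a row does not reach is not made up. A row lasts 1/12 s, in which the tool goes at most 41.7 mm and 7.16 degrees, less where a joint would pass 70% of its speed; a pose out of reach is approached as far as the arm can. A call is refused whole if a number of a shift passes 0.0417 or a number of a turn 0.125, either way. A call with a gripper value outside its range is refused whole. The fingers move at their own pace and stop on an object; the grip force is fixed at half the most. Time passes only in rows, so rows that do not move let the fingers close. It gives the time, the measured TCP pose, the force, the opening and the grip force at its end, in the units of the state.
- read_state(): the state, without advancing time (a new reading comes with each control period).
- capture(name): name is "side" or "top" or "wrist"; returns (picture, depth): 480x640x3 uint8, blue, green, red; 480x640 float32, m along the optical axis (not along the pixel's ray), 0 where there is no reading.
- calibration(name): a dict with "fx", "fy", "cx", "cy" (pixels), "xyz" and "rotation" of the camera in the world. Camera axes: x right, y down, z forward; pixel columns grow to the right and rows downward; lengths in m; the calibration is good to about 2 mm. A picture is of the moment at which its call begins: read the wrist's pose just before it. calibration takes no time and is no camera call; for the wrist camera it gives the pose at the moment of the call.
- hand_in(): hands the job in; it is judged then, once.
The state is a dict: "time_s": time; "joint_positions": joint angles; "qvel": joint speeds; "tau": joint torques, N m; "position": TCP position; "tcp_rot": TCP orientation; "force": force on the tool from outside, world axes, zero at the start; "moment": the same for the moment, N m; "opening": opening from 0.0 (shut) to 1.0 (fully open); "grasp_force": force on a finger pad.
Only numpy, scipy, OpenCV 4.12 (cv2) and the standard library are available. Lean on these libraries where they do the work, as an engineer would, in place of code of your own. Each camera call takes 0.05 s, during which the arm holds its last target. There are 200 camera calls.

## Working session

There is one attempt and no reset: what is moved stays moved. The work goes in short steps, Python scripts to look and compute and a tool call to move; the robot and the scene stay as the last step left them, time stands still between calls to the robot, and variables do not carry over. Pictures are saved under pics/ and viewed, at most 10 in all, crops included, and the job is handed in when it is done.

Besides the shell and the picture viewer there is one more tool, called as name(argument=value, ...), one argument or row to a line, values as JSON. send_rows: Moves the arm, as the interface text tells. Its arguments: {"type":"object","properties":{"plan":{"type":"array","items":{"type":"array","items":{"type":"number"}}}},"required":["plan"]}

```bash
ls; mkdir -p pics; python3 - <<'E'
from rig import *
import cv2, numpy as np
s=read_state(); print({k:np.round(v,3).tolist() for k,v in s.items()}, finger_overhang)
for n in("top","side"):
    c=calibration(n); print(n,{k:np.round(v,3).tolist() for k,v in c.items()})
    im,d=capture(n); cv2.imwrite(f"pics/{n}0.png",im); np.savez(f"{n}0.npz",im=im,d=d)
E
```

```text
pics
{'time_s': 0.0, 'joint_positions': [-81.904, 30.279, 82.156, -0.002, 67.688, -10.226], 'qvel': [0.012, 0.041, -0.05, -0.015, 0.038, 0.018], 'tau': [-0.002, -44.005, -17.659, 0.063, 0.058, -0.0], 'position': [0.196, -0.593, 0.236], 'tcp_rot': [[0.949, 0.314, -0.0], [0.314, -0.949, 0.002], [0.0, -0.002, -1.0]], 'force': [-0.194, 0.166, -0.65], 'moment': [-0.011, 0.004, 0.017], 'grasp_force': 0.0, 'opening': 0.998} 0.014
top {'fx': 611.155, 'fy': 611.155, 'cx': 321.174, 'cy': 235.63, 'xyz': [0.364, -0.019, 1.646], 'rotation': [[-0.004, -0.994, 0.112], [-1.0, 0.006, 0.023], [-0.023, -0.112, -0.993]]}
side {'fx': 548.893, 'fy': 548.893, 'cx': 315.744, 'cy': 236.164, 'xyz': [0.324, 1.279, 0.692], 'rotation': [[-0.987, -0.048, 0.15], [-0.156, 0.434, -0.887], [-0.023, -0.9, -0.436]]}
```

View pics/top0.png

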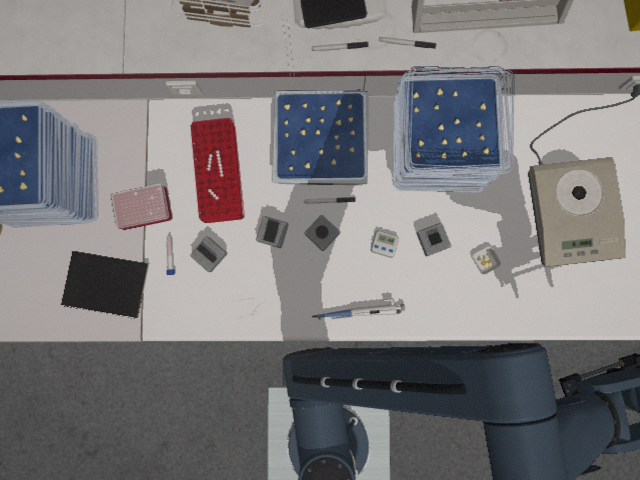

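View pics/side0.png

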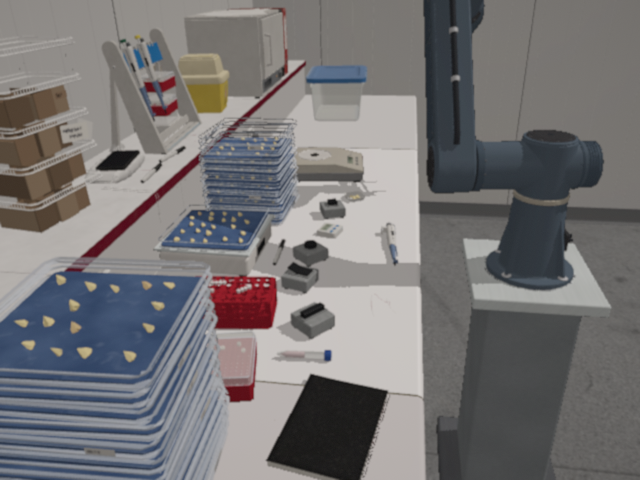

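The top view shows four grey pods: bar at (209,250), rocker at (271,229), round at (322,232) and square at (433,236). The timer is at (384,242). The side view shows the bar at (313,315), rocker at (300,275) and round at (310,250).

```bash
cat > h.py <<'E'
import numpy as np, cv2
from rig import *
def cast(c,px,z):
    px=np.atleast_2d(px).astype(float)
    r=np.c_[(px[:,0]-c["cx"])/c["fx"],(px[:,1]-c["cy"])/c["fy"],np.ones(len(px))]@np.array(c["rotation"]).T
    o=np.array(c["xyz"]); return o+r*((z-o[2])/r[:,2])[:,None]
def proj(c,p):
    q=(np.atleast_2d(p)-c["xyz"])@np.array(c["rotation"]); return np.c_[q[:,0]/q[:,2]*c["fx"]+c["cx"],q[:,1]/q[:,2]*c["fy"]+c["cy"]]
E
python3 - <<'E'
from h import *
f=np.load("top0.npz"); im,d=f["im"],f["d"]; c=calibration("top")
g=im.max(2)
for n,(u,v),z in (("bar",(209,250),.05),("rocker",(271,229),.045),("round",(322,232),.05),("square",(433,236),.05)):
    x0,y0=u-25,v-25; w=g[y0:y0+50,x0:x0+50]
    m=(w<60).astype(np.uint8); k,l,s,ce=cv2.connectedComponentsWithStats(m)
    L=max((i for i in range(1,k) if s[i,4]>25),key=lambda i:-np.hypot(*(ce[i]-25)))
    pts=np.argwhere(l==L)[:,::-1]+[x0,y0]
    W=cast(c,pts,z)[:,:2]; r=cv2.minAreaRect((W*1000).astype(np.float32))
    print(n,len(pts),"key",np.round(W.mean(0),4),np.round(r[1]),round(r[2],1), "z",round(np.median([ (c["xyz"]+np.array(c["rotation"])@np.array([(a-c["cx"])/c["fx"],(b-c["cy"])/c["fy"],1])*d[b,a])[2] for a,b in pts]),3))
cr=cv2.resize(im[205:285,185:345],None,fx=5,fy=5,interpolation=cv2.INTER_CUBIC); cv2.imwrite("pics/crop0.png",cr)
E
```

```text
bar 122 key [0.4998 0.3187] [55. 15.] 48.3 z 0.052
rocker 223 key [0.5588 0.1501] [29. 56.] 76.4 z 0.048
round 133 key [0.555  0.0157] [32. 34.] 89.8 z 0.052
square 120 key [ 0.5358 -0.2795] [28. 29.] 21.5 z 0.051
```

View pics/crop0.png

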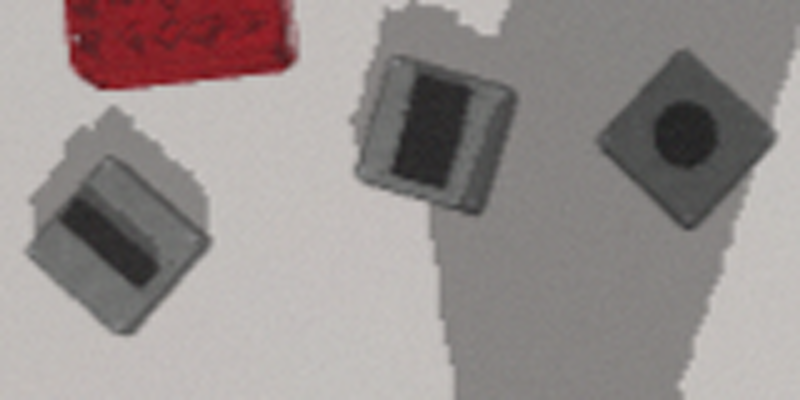

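The crop shows the bar, rocker and round pods cleanly. The key footprints match the given sizes (55x15, 56x29 and 33 mm). Next I need to know which rocker half is raised and how tall the nearby objects are.

```bash
python3 - <<'E'
from h import *
f=np.load("top0.npz"); im,d=f["im"],f["d"]; c=calibration("top")
v,u=np.mgrid[:480,:640]; R=np.array(c["rotation"])
P=np.stack([(u-c["cx"])/c["fx"]*d,(v-c["cy"])/c["fy"]*d,d],-1)@R.T+c["xyz"]
sel=np.hypot(P[...,0]-.5588,P[...,1]-.1501)<.05; sel&=(im.max(2)<60)&(P[...,2]>.03)
q=P[sel]; q=q[q[:,2]<.08]
xy=q[:,:2]-q[:,:2].mean(0); w,V=np.linalg.eigh(np.cov(xy.T)); a=V[:,1]; t=xy@a
print("axis",a,np.degrees(np.arctan2(a[1],a[0])),q[:,:2].mean(0))
for lo in np.arange(-.03,.03,.005):
    m=(t>=lo)&(t<lo+.005); print(round(lo*1000+2.5,1),m.sum(),round(q[m,2].mean(),4) if m.any() else None)
# height map 0.05 grid
for x in np.arange(.35,.85,.05): print(round(x,2),[int(1000*np.max(P[...,2][(abs(P[...,0]-x)<.025)&(abs(P[...,1]-y)<.025)&(d>0)],initial=-1)) for y in np.arange(-.4,.5,.05)])
E
```

```text
axis [-0.96380793  0.26659758] 164.53809691647373 [0.55838487 0.14977106]
-27.5 7 0.0528
-22.5 22 0.0538
-17.5 19 0.0512
-12.5 22 0.0501
-7.5 20 0.0481
-2.5 23 0.0465
2.5 21 0.045
7.5 20 0.0445
12.5 21 0.0461
17.5 18 0.0461
22.5 20 0.0463
27.5 10 0.0466
0.35 [11, 12, 13, 11, 31, 33, 34, 33, 26, 25, 12, 12, 12, 12, 14, 13, 13, 12]
0.4 [12, 11, 11, 12, 14, 30, 13, 15, 15, 14, 16, 12, 14, 12, 13, 14, 12, 13]
0.45 [19, 14, 10, 12, 14, 14, 13, 11, 12, 14, 13, 10, 13, 13, 46, 47, 28, 27]
0.5 [22, 11, 57, 53, 21, 27, 24, 12, 48, 39, 33, 44, 11, 44, 59, 62, 26, 27]
0.55 [14, 11, 63, 59, 27, 27, 22, 41, 64, 55, 45, 59, 48, 14, 44, 42, 21, 27]
0.6 [12, 12, 40, 13, 12, 11, 10, 13, 44, 46, 43, 61, 36, 78, 82, 77, 64, 69]
0.65 [271, 273, 269, 269, 271, 12, 11, 19, 20, 24, 12, 12, 14, 78, 88, 78, 14, 70]
0.7 [270, 268, 269, 270, 272, 147, 105, 106, 102, 102, 102, 102, 12, 82, 83, 81, 12, 67]
0.75 [269, 221, 219, 216, 269, 143, 100, 94, 100, 93, 95, 102, 14, 77, 85, 81, 13, 13]
0.8 [269, 217, 220, 221, 272, 216, 101, 95, 96, 97, 97, 103, 12, 78, 78, 78, 14, 11]
```

The depth profile puts the rocker's raised end towards world (0.964,-0.267), at yaw -15.5°. I'll move over the pods with the fingers closed.

send_rows(
  plan=[
    [255,0.0316,-0.0238,0,0],
    [255,0.0316,-0.0238,0,0],
    [255,0.0316,-0.0238,0,0],
    [255,0.0316,-0.0238,0,0],
    [255,0.0316,-0.0238,0,0],
    [255,0.0316,-0.0238,0,0],
    [255,0.0316,-0.0238,0,0],
    [255,0.0316,-0.0238,0,0],
    [255,0.0316,-0.0238,0,0],
    [255,0.018,-0.0342,0,0],
    [255,0.018,-0.0342,0,0],
    [255,0.018,-0.0342,0,0],
    [255,0.018,-0.0342,0,0],
    [255,0.018,-0.0342,0,0],
    [255,0.018,-0.0342,0,0],
    [255,0.018,-0.0342,0,0],
    [255,0.018,-0.0342,0,0],
    [255,0.018,-0.0342,0,0],
    [255,0.018,-0.0342,0,0],
    [255,0.018,-0.0342,0,0],
  ],
)

```text
time_s: 1.77
position: [0.4685, 0.1208, 0.2364]
tcp_rot: [[0.949, 0.315, -0.001], [0.315, -0.949, -0.0], [-0.001, -0.0, -1.0]]
force: [0.7, -0.7, -0.2]
opening: 0.007
grasp_force: 0.0
```

send_rows(
  plan=[
    [255,0,0,0,0.118],
    [255,0,0,0,0.118],
    [255,0,0,0,0.118],
    [255,0,0,0,0.118],
    [255,0,0,0,0.118],
    [255,0,0,0,0],
    [255,0,0,0,0],
    [255,0,0,0,0],
  ],
)

```text
time_s: 2.43
position: [0.4687, 0.1188, 0.2364]
tcp_rot: [[0.964, -0.265, -0.0], [-0.265, -0.964, 0.0], [-0.0, 0.0, -1.0]]
force: [-0.2, 0.3, 0.7]
opening: 0.002
grasp_force: 0.0
```

```bash
python3 - <<'E'
from h import *
s=read_state(); c=calibration("wrist"); im,d=capture("wrist"); cv2.imwrite("pics/w1.png",im); np.save("w1.npy",im)
print(s["position"],np.round(s["tcp_rot"],4).tolist(),s["opening"],np.round(c["xyz"],3),np.round(c["rotation"],2).tolist(),c["fx"])
import json; json.dump({k:np.array(v).tolist() for k,v in c.items()},open("w1.json","w"))
for n,p in dict(rock=[.578,.145,.05],hinge=[.5588,.1501,.043],round=[.555,.0157,.05],bar=[.4998,.3187,.05]).items(): print(n,proj(c,p).round())
E
```

```text
[0.46869447 0.11880114 0.2364167 ] [[0.9644, -0.2646, -0.0004], [-0.2646, -0.9644, 0.0], [-0.0004, 0.0001, -1.0]] 0.00150514957453457 [0.533 0.101 0.384] [[-0.26, -0.94, -0.23], [-0.96, 0.26, 0.06], [-0.0, 0.24, -0.97]] 345.77636368465375
rock [[260. 119.]]
hinge [[263. 141.]]
round [[404. 105.]]
bar [[118. 246.]]
```

View pics/w1.png

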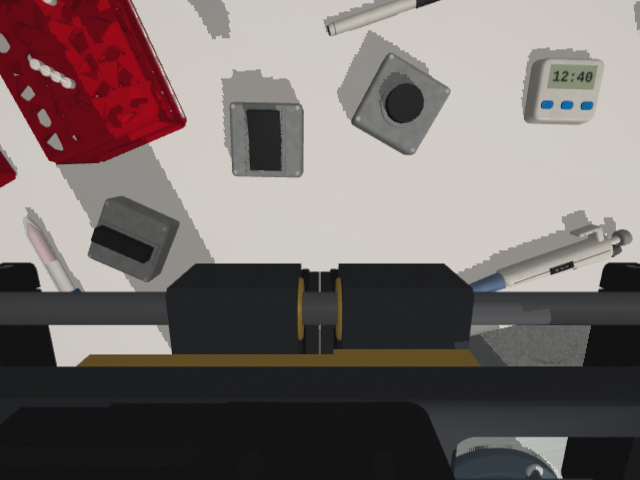

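The wrist view shows the rocker paddle at about (264,140), the round key at (404,103) and the bar key at (122,243). All sit close to the projected estimates. I'll measure them from this closer view.

```bash
python3 - <<'E'
from h import *
import json
im=np.load("w1.npy"); c=json.load(open("w1.json")); g=im.max(2)
for n,(u,v),z in (("bar",(122,243),.05),("rocker",(264,140),.045),("round",(404,103),.05)):
    x0,y0=u-45,v-45; w=g[y0:y0+90,x0:x0+90]
    k,l,s,ce=cv2.connectedComponentsWithStats((w<45).astype(np.uint8)); L=l[45,45]
    p=np.argwhere(l==L)[:,::-1]+[x0,y0]
    W=cast(c,p,z); r=cv2.minAreaRect((W[:,:2]*1000).astype(np.float32))
    print(n,L,len(p),"mean",W.mean(0).round(4),"rect",np.round(r[0],1),np.round(r[1],1),round(r[2],1), "px",p.min(0),p.max(0))
    if n=="rocker":
        up=p[p[:,1]<=p[:,1].min()+1].mean(0); lo=p[p[:,1]>=p[:,1].max()-1].mean(0)
        a=cast(c,up,.054)[0]; b=cast(c,lo,.043)[0]; dd=(a-b)[:2]; L=np.hypot(*dd); e=dd/L
        print("ends",a,b,L,e,"point from outer",a[:2]-e*.0075,"from low",b[:2]+e*.0468)
E
```

```text
bar 1 1127 mean [0.5015 0.3142 0.05  ] rect [501.3 314.1] [59.  20.2] 49.1 px [ 91 225] [153 262]
rocker 1 1854 mean [0.56  0.148 0.045] rect [559.4 148.1] [30.3 53.4] 74.7 px [247 110] [280 169]
ends [0.58385471 0.14207718 0.054     ] [0.53407927 0.15524104 0.043     ] 0.05148670999170509 [ 0.96676281 -0.25567491] point from outer [0.57660399 0.14399474] from low [0.57932377 0.14327546]
round 1 1132 mean [0.5565 0.0157 0.05  ] rect [556.4  15.8] [32.  33.5] 7.9 px [385  84] [422 122]
```

The two views agree to within 2–4 mm. The press point on the rocker is (0.578,0.144). I'll move above it, with the tips at z≈0.065.

send_rows(
  plan=[
    [255,0.0329,-0.0178,0,0],
    [255,0.0329,-0.0178,0,0],
    [255,0.0329,-0.0178,0,0],
    [255,0,0,0.0314,0],
    [255,0,0,0.0314,0],
    [255,0,0,0.0314,0],
    [255,0,0,0.0314,0],
    [255,0,0,0.0314,0],
    [255,0,0,0,0],
    [255,0,0,0,0],
  ],
)

```text
time_s: 3.32
position: [0.5769, 0.1438, 0.0781]
tcp_rot: [[0.964, -0.266, -0.005], [-0.266, -0.964, -0.0], [-0.004, 0.001, -1.0]]
force: [-0.6, -0.5, 0.7]
opening: 0.004
grasp_force: 0.0
```

```bash
python3 - <<'E'
from h import *
s=read_state(); c=calibration("wrist"); im,d=capture("wrist"); cv2.imwrite("pics/w2.png",im)
print(s["position"],finger_overhang,s["force"])
t=s["position"]-np.array([0,0,finger_overhang]); print(proj(c,[t,[.578,.144,.051]]))
E
```

```text
[0.5768929  0.14378334 0.07805874] 0.014 [-0.63854358 -0.4735327   0.74355444]
[[319.18366002 291.27343102]
 [318.24401191 280.10391829]]
```

View pics/w2.png

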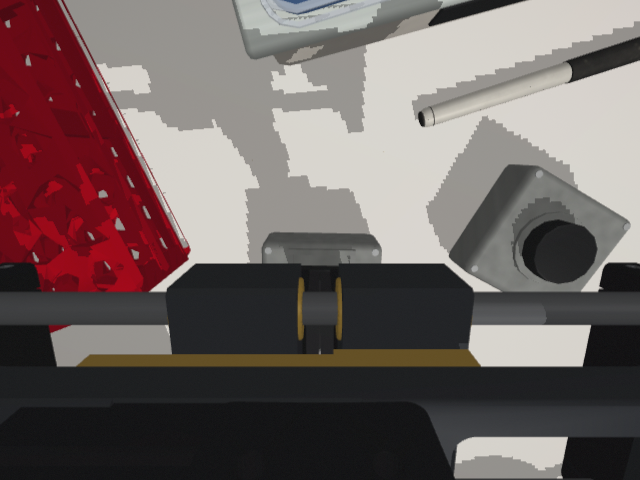

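The wrist view shows the rocker pod centred under the fingers, with its far edge spanning columns 263–381 against a tool centre of 320. I'll press slowly.

send_rows(
  plan=[
    [255,0.001,0,0.003,0],
    [255,0,0,0.003,0],
    [255,0,0,0.002,0],
    [255,0,0,0.002,0],
    [255,0,0,0.002,0],
    [255,0,0,0.002,0],
    [255,0,0,0.002,0],
    [255,0,0,0.002,0],
    [255,0,0,0,0],
  ],
)

```text
time_s: 4.12
position: [0.58, 0.1436, 0.0616]
tcp_rot: [[0.964, -0.267, 0.002], [-0.267, -0.964, 0.0], [0.001, -0.001, -1.0]]
force: [1.2, -0.1, 2.5]
opening: 0.007
grasp_force: 1.1
```

send_rows(
  plan=[
    [255,0,0,0.002,0],
    [255,0,0,0.001,0],
    [255,0,0,0,0],
    [255,0,0,0,0],
  ],
)

```text
time_s: 4.45
position: [0.5787, 0.1438, 0.0583]
tcp_rot: [[0.964, -0.267, -0.001], [-0.267, -0.964, 0.0], [-0.001, 0.0, -1.0]]
force: [1.2, 0.0, 2.3]
opening: 0.009
grasp_force: 0.7
```

send_rows(
  plan=[
    [255,0,0,0.001,0],
    [255,0,0,0.001,0],
    [255,0,0,0,0],
    [255,0,0,0,0],
  ],
)

```text
time_s: 4.78
position: [0.5788, 0.1438, 0.0577]
tcp_rot: [[0.964, -0.267, -0.001], [-0.267, -0.964, -0.0], [-0.001, 0.0, -1.0]]
force: [-0.3, 0.8, 10.6]
opening: 0.005
grasp_force: 5.0
```

send_rows(
  plan=[
    [255,0,0,0.001,0],
    [255,0,0,0.001,0],
    [255,0,0,0,0],
    [255,0,0,0,0],
  ],
)

```text
time_s: 5.12
position: [0.5789, 0.1438, 0.0575]
tcp_rot: [[0.964, -0.267, 0.0], [-0.267, -0.964, -0.0], [0.0, 0.0, -1.0]]
force: [-3.0, -0.4, 20.0]
opening: 0.006
grasp_force: 10.3
```

The rocker met its stop at 20 N with the tips at 43.5 mm. I'll lift off and move over the round key.

send_rows(
  plan=[
    [255,0,0,-0.01,0],
    [255,0,0,-0.02,0],
    [255,0,0,-0.02,0],
    [255,0.003,0.0324,0,0],
    [255,0.003,0.0324,0,0],
    [255,0.003,0.0324,0,0],
    [255,0.003,0.0324,0,0],
    [255,0,0,0,0],
    [255,0,0,0,0],
    [255,0,0,0,0],
  ],
)

```text
time_s: 5.95
position: [0.5554, 0.016, 0.1041]
tcp_rot: [[0.964, -0.268, -0.002], [-0.268, -0.964, 0.001], [-0.002, -0.0, -1.0]]
force: [0.5, 0.6, 0.9]
opening: 0.006
grasp_force: 0.0
```

```bash
python3 - <<'E'
from h import *
s=read_state(); c=calibration("wrist"); im,d=capture("wrist"); cs=calibration("side"); si,_=capture("side")
print(s["position"],s["force"])
u,v=proj(cs,[.556,.1,.05])[0].astype(int); print(u,v)
cr=cv2.resize(si[v-60:v+60,u-80:u+80],None,fx=4,fy=4,interpolation=cv2.INTER_CUBIC)
cv2.imwrite("pics/s3.png",np.hstack([cv2.resize(im,(320,240)),cr[:240,:480]]) if 0 else cr)
P=np.stack(np.meshgrid(np.arange(640),np.arange(480)),-1)
X=np.stack([(P[...,0]-c["cx"])/c["fx"]*d,(P[...,1]-c["cy"])/c["fy"]*d,d],-1)@np.array(c["rotation"]).T+c["xyz"]
e=np.array([.965,-.262]); r=X[...,:2]-[.5588,.1495]; t=r@e; w=r@[-e[1],e[0]]
for lo in range(-30,30,6):
    m=(abs(w)<.01)&(t>lo/1e3)&(t<lo/1e3+.006)&(d>0)&(X[...,2]<.07); print(lo+3,m.sum(),np.median(X[...,2][m]).round(4) if m.any() else None)
E
```

```text
[0.55537848 0.01597898 0.10414424] [0.4994913  0.61957991 0.85037435]
303 258
-27 16 0.0514
-21 288 0.0522
-15 322 0.0499
-9 186 0.0482
-3 0 None
3 0 None
9 0 None
15 239 0.0431
21 277 0.0431
27 363 0.0428
```

View pics/s3.png

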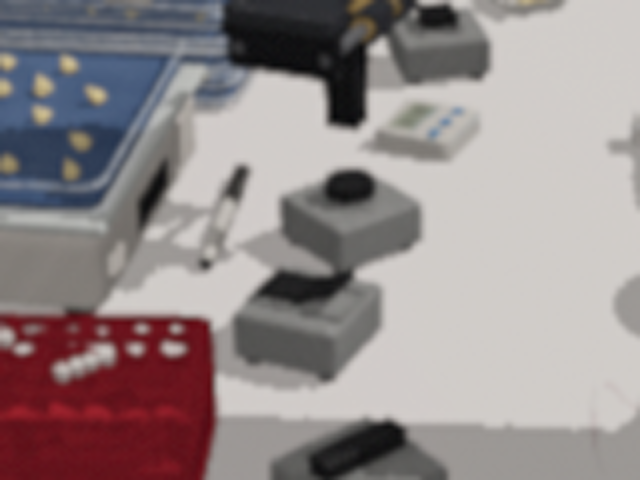

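The rocker is fully on: its pressed half is level at 43 mm and the other half stands up. The side crop shows the fingertips above the round key. I'll press the round key.

send_rows(
  plan=[
    [255,0,0,0.017,0],
    [255,0,0,0.016,0],
    [255,0,0,0.003,0],
    [255,0,0,0.002,0],
    [255,0,0,0.002,0],
    [255,0,0,0.002,0],
    [255,0,0,0.002,0],
    [255,0,0,0.001,0],
    [255,0,0,0,0],
    [255,0,0,0,0],
  ],
)

```text
time_s: 6.88
position: [0.5565, 0.0156, 0.06]
tcp_rot: [[0.964, -0.267, 0.001], [-0.267, -0.964, -0.0], [0.001, -0.0, -1.0]]
force: [0.3, 1.5, 2.6]
opening: 0.01
grasp_force: 1.6
```

send_rows(
  plan=[
    [255,0,0,0.001,0],
    [255,0,0,0.001,0],
    [255,0,0,0.001,0],
    [255,0,0,0,0],
    [255,0,0,0,0],
  ],
)

```text
time_s: 7.3
position: [0.5565, 0.0156, 0.0583]
tcp_rot: [[0.964, -0.267, 0.001], [-0.267, -0.964, -0.0], [0.001, -0.0, -1.0]]
force: [-3.3, 3.3, 14.4]
opening: 0.009
grasp_force: 7.2
```

The round key is at its stop (14 N, tips at 44.3 mm). I'll nudge it once more, then lift and move over the bar.

send_rows(
  plan=[
    [255,0,0,0.001,0],
    [255,0,0,0,0],
    [255,0,0,-0.01,0],
    [255,0,0,-0.02,0],
    [255,0,0,-0.02,0],
    [255,-0.0169,-0.0344,0,0],
    [255,-0.0169,-0.0344,0,0],
    [255,-0.0169,-0.0344,0,0],
    [255,-0.0169,-0.0344,0,0],
    [255,-0.0169,-0.0344,0,0],
    [255,-0.0169,-0.0344,0,0],
    [255,-0.0169,-0.0344,0,0],
    [255,-0.0169,-0.0344,0,0],
    [255,0,0,0,0],
    [255,0,0,0,0],
    [255,0,0,0,0],
  ],
)

```text
time_s: 8.63
position: [0.4992, 0.3164, 0.1051]
tcp_rot: [[0.964, -0.266, -0.0], [-0.266, -0.964, -0.001], [-0.0, 0.001, -1.0]]
force: [0.3, -0.5, 0.0]
opening: 0.006
grasp_force: 0.0
```

```bash
python3 - <<'E'
from h import *
s=read_state(); print(s["position"],s["force"])
cs=calibration("side"); si,_=capture("side"); ct=calibration("top"); ti,d=capture("top")
u,v=proj(cs,[.54,.18,.05])[0].astype(int)
cv2.imwrite("pics/s4.png",cv2.resize(si[v-70:v+70,u-90:u+90],None,fx=4,fy=4,interpolation=cv2.INTER_CUBIC))
P=np.stack(np.meshgrid(np.arange(640),np.arange(480)),-1)
X=np.stack([(P[...,0]-ct["cx"])/ct["fx"]*d,(P[...,1]-ct["cy"])/ct["fy"]*d,d],-1)@np.array(ct["rotation"]).T+ct["xyz"]
for n,x,y in(("round",.556,.0157),("square",.5358,-.2795)):
    m=(np.hypot(X[...,0]-x,X[...,1]-y)<.01); print(n,m.sum(),np.median(X[...,2][m]))
E
```

```text
[0.49918289 0.31636848 0.10512975] [ 0.26207001 -0.47376995  0.00083638]
round 47 0.04581898982954402
square 45 0.05159668292720632
```

View pics/s4.png

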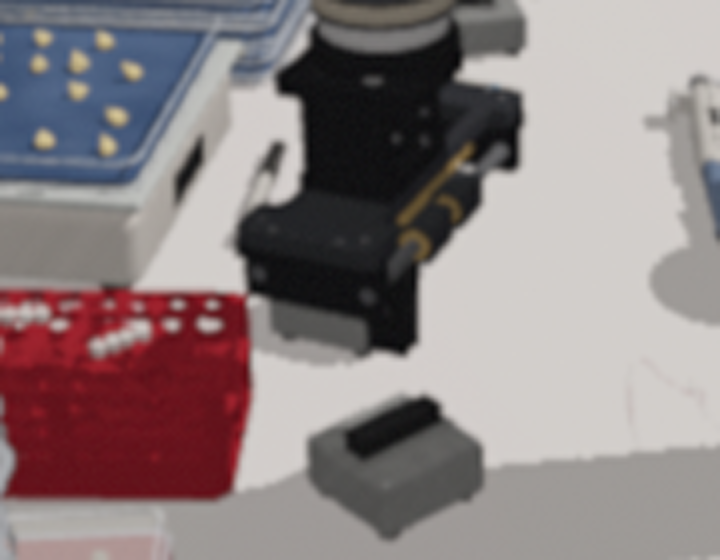

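The round key reads about 44 mm (fully in) and the square key is unchanged. The side crop shows the fingers above the bar, so I'll check the alignment against the projection.

```bash
python3 - <<'E'
from h import *
cs=calibration("side"); o=proj(cs,[.54,.18,.05])[0].astype(int)-[90,70]; s=read_state()
p=np.array(s["position"]); x,y=np.array(s["tcp_rot"])[:,0],np.array(s["tcp_rot"])[:,1]; p=p-[0,0,.014]
L=[p]+[p+a*.0095*x+b*.015*y for a in(-1,1) for b in(-1,1)]+[[.4998,.3187,.05],[.5,.3165,.05],[.5015,.3142,.05]]
print(((proj(cs,L)-o)*4).round())
E
```

```text
[[389. 347.]
 [393. 365.]
 [417. 337.]
 [360. 358.]
 [384. 330.]
 [389. 418.]
 [390. 415.]
 [388. 413.]]
```

Alignment is within about 2 mm. I'll press the bar and hold it.

send_rows(
  plan=[
    [255,0,-0.0025,0.017,0],
    [255,0,0,0.016,0],
    [255,0,0,0.004,0],
    [255,0,0,0.002,0],
    [255,0,0,0.002,0],
    [255,0,0,0.002,0],
    [255,0,0,0.002,0],
    [255,0,0,0.001,0],
    [255,0,0,0,0],
    [255,0,0,0,0],
  ],
)

```text
time_s: 9.57
position: [0.5006, 0.3192, 0.0602]
tcp_rot: [[0.964, -0.267, 0.001], [-0.267, -0.964, 0.0], [0.001, -0.0, -1.0]]
force: [-0.1, -3.1, 4.5]
opening: 0.003
grasp_force: 2.1
```

send_rows(
  plan=[
    [255,0,0,0.001,0],
    [255,0,0,0.001,0],
    [255,0,0,0.001,0],
    [255,0,0,0,0],
    [255,0,0,0,0],
    [255,0,0,0,0],
    [255,0,0,0,0],
  ],
)

```text
time_s: 10.15
position: [0.5006, 0.3193, 0.0582]
tcp_rot: [[0.964, -0.266, 0.002], [-0.266, -0.964, 0.0], [0.002, -0.001, -1.0]]
force: [-0.3, -3.7, 13.2]
opening: 0.006
grasp_force: 6.5
```

The bar is at its stop (13 N, tips at 44.2 mm). I'll hold briefly, then check the pods and hand in.

send_rows(
  plan=[
    [255,0,0,0,0],
    [255,0,0,0,0],
    [255,0,0,0,0],
    [255,0,0,0,0],
    [255,0,0,0,0],
    [255,0,0,0,0],
  ],
)

```text
time_s: 10.65
position: [0.5006, 0.3193, 0.0582]
tcp_rot: [[0.964, -0.266, 0.002], [-0.266, -0.964, 0.0], [0.002, -0.001, -1.0]]
force: [-0.8, -4.6, 13.2]
opening: 0.006
grasp_force: 6.5
```

```bash
python3 - <<'E'
from h import *
s=read_state(); print(s["position"],s["force"])
si,_=capture("side"); cs=calibration("side")
u,v=proj(cs,[.54,.18,.05])[0].astype(int)
cv2.imwrite("pics/s5.png",cv2.resize(si[v-70:v+70,u-90:u+90],None,fx=4,fy=4,interpolation=cv2.INTER_CUBIC))
E
```

```text
[0.50056896 0.31931099 0.05821808] [-0.78378435 -4.5833286  13.17307774]
```

View pics/s5.png

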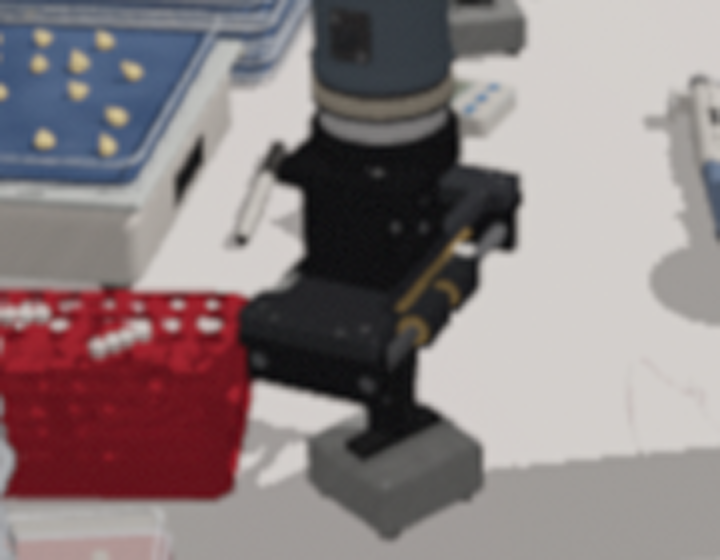

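The fingers are holding the bar down at mid-length around (385,425), and the pod is unmoved and level. I'll hand in now.

```bash
python3 -c "
from rig import *
print(hand_in())"
```

```text
the job is handed in; nothing more can be done
None
```

I handed the job in at about 10.7 s with the rocker on, the round key in, the bar held down by the fingers at about 13 N and the square key untouched; the judge returned no verdict.

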